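# Park the stain jars in order and close the hasp

## Task

Hammering makes the stain jars walk across the bench, so park them in the numbered rack: slide the short jar right back into pocket 1 first, then the tall jar right back into pocket 2, keeping both standing on the bench (the lids are only laid on: do not lift or tip any jar) and leaving the jar in pocket 3 where it is. Then swing the steel hasp fully shut across the pockets, its slot over the catch. Do not disturb the cup or the open glass jar.

Things in the scene. Friction and masses are not known exactly. Their poses are not given: they have to be found in the camera images.
- rack: Plywood jar rack fixed on the bench, no floor: jars slide on the bench. Origin on the bench at mid-length; +x from the pocket mouths to the back board, +y left seen from the robot. Back board: front face x=+40 mm, 18 thick, 250 long in y, 56 high. Four walls 6 thick, 44 high, at y=+114, +38, -38, -114, run from the board to x=-4 mm: three pockets 70 wide, 44 deep, open to -x.
- pocket1 (a point): Pocket 1 (left; one domed steel stud on top of the back board above it): point on the bench at the foot of the back board's front face, midway between the pocket's walls; axes as the rack's. A jar right back touches the board: its axis is then one jar radius from this point towards the rack's -x.
- pocket2 (a point): Pocket 2 (middle; two studs): the same point of this pocket, axes as the rack's.
- pocket3 (a point): Pocket 3 (right; three studs): the same point of this pocket, axes as the rack's. The parked jar stands here from the start.
- short_jar: round white jar with a black lid, standing upright and loose on the bench: diameter 60 mm, height 60 mm, about 0.2 kg. Origin at the centre of its underside. Starts on the bench in front of the rack, left or right of the tall jar.
- tall_jar: round white jar with a black lid, standing upright and loose on the bench: diameter 56 mm, height 96 mm, about 0.26 kg. Origin at the centre of its underside. Starts on the bench in front of the rack.
- parked_jar: round white jar with a black lid, standing upright and loose on the bench: diameter 60 mm, height 78 mm, already right back in pocket 3. Origin at the centre of its underside.
- hasp (a joint): Angle of the hasp, rad: 0 = shut across the pocket fronts, slot over the catch; grows as it swings open (counter-clockwise from above, up to 2.8). Starts wide open at 2.1 to 2.6, to the right. It swings level about an upright axis and stays where it is left (light friction: 1 to 2 N at its middle moves it).
- hasp_hinge (a point): Point on the upright hinge axis of the hasp, 34 mm above the bench, at x=-45, y=-122 mm in the rack's frame. The hinge pin is 52 mm high, 14 mm thick; a steel bracket 20 mm high joins it to the back board.
- hasp_mid (a point): Middle of the hasp, 150 mm from the hinge axis, 34 mm above the bench. The hasp is a flat steel bar reaching 282 mm from the hinge axis, 7 mm thick, 24 mm high (22 to 46 mm above the bench). The point's +y points along the bar away from the hinge; its -x side is the outer face, to push on to shut it.
- hasp_slot (a point): Centre of the slot in the hasp's free end, 257 mm from the hinge axis, 34 mm above the bench.
- catch (a point): The catch: a steel pin 7 mm thick, 34 mm above the bench, pointing to the rack's -x from a post 50 mm high at x=-37 to -27, y=+134 mm in the rack's frame (a bracket 20 mm high joins it to the back board). The hasp's slot lies here when it is shut.
- cup: White paper cup, 80 mm across, 105 mm high, on the bench left of the rack; a bystander. Origin at the centre of its underside.
- glass_jar: Open glass jar, 72 mm across, 110 mm high, on the bench left of the rack; a bystander. Origin at the centre of its underside.
Things that resemble listed ones, but are neither listed nor needed, are in the scene too. What is shaped like the parked_jar but orange is not meant.

How it is judged (in metres and radians):
On the way, in this order (a step that is already met when the one before it is completed fails the run):
1. the short jar stands right back in pocket 1 (x of short_jar in the frame of pocket1 between -0.038 and 0 m and y of short_jar in the frame of pocket1 between -0.012 and 0.012 m and angle between short_jar's own z axis and vertical below 0.1 rad and linear speed of short_jar below 0.02 m/s), for 0.2 s.
2. then the tall jar stands right back in pocket 2 (x of tall_jar in the frame of pocket2 between -0.036 and 0 m and y of tall_jar in the frame of pocket2 between -0.012 and 0.012 m and angle between tall_jar's own z axis and vertical below 0.1 rad and linear speed of tall_jar below 0.02 m/s), for 0.2 s.
3. then the hasp is shut over the catch (value of joint hasp below 0.05 rad), for 0.2 s.
At the end, for the whole second after the job is handed in: Short jar in pocket 1, tall jar in pocket 2 and the parked jar in pocket 3, each upright, at rest, within 8 mm of the back board and within 12 mm of the pocket's middle; the hasp shut to within 0.05 rad and still (all of step 1 and all of step 2 and x of parked_jar in the frame of pocket3 between -0.038 and 0 m and y of parked_jar in the frame of pocket3 between -0.012 and 0.012 m and angle between parked_jar's own z axis and vertical below 0.1 rad and linear speed of parked_jar below 0.02 m/s and value of joint hasp below 0.05 rad and velocity of joint hasp between -0.05 and 0.05 rad/s); the robot touches nothing.
It fails at once if a jar is tipped by more than 0.3 rad (angle between any of short_jar, tall_jar, parked_jar's own z axis and vertical above 0.3 rad).
It fails at once if a jar is lifted more than 15 mm off the bench (height (world z) of any of short_jar, tall_jar, parked_jar above 0.015 m).
It fails at once if the jar in pocket 3 is moved by more than 15 mm (distance of parked_jar from where it was at the start of the episode above 0.015 m).
It fails at once if the cup or the glass jar is moved by more than 30 mm (distance of any of cup, glass_jar from where it was at the start of the episode above 0.03 m).
It also fails if it takes over 72 s, if anything falls off the work surface, if the arm or the gripper's body presses on something with over 40 N, if the wrist force passes 120 N, or if a joint passes its speed limit or range.

## Robot

A 6-joint arm with a two-finger parallel gripper is mounted at the origin on the work surface. World frame = base frame: x ahead of the robot, y to its left, z up, the work surface at z = 0. Lengths are in mm, angles in rad, forces in N, time in s.
With the tool pointing down it reaches from about 200 to 875 mm from the base axis. Payload 3.4 kg.
Tool frame: the origin (TCP) lies at the very end of the fingers, on their centre line; the grasp point (between the pads) lies 19 mm behind it; z points along the fingers, y is the line along which they close (so a half turn about z gives the same grasp; the last joint's range is limited). The gripper opens to 94 mm and grips with 3 to 60 N. Pads are 16 mm wide; open, the fingers measure 119 mm over their backs; the gripper's body (75 mm by 177 mm) begins 78 mm behind the grasp point.
Start: joints at [-1.453, 0.276, 1.505, -0, 1.361, -0.121], TCP at [136.006, -558.72, 205.493] pointing down, gripper open.
Joint ranges: [-2.89, 2.89], [-0.75, 2.08], [0.22, 2.7], [-1.18, 4.32], [0.11, 2.71], [-2.7, 2.7]. Speed limits (rad/s): [2.57, 2.57, 3.14, 3.14, 3.14, 3.14].

## Interface

Orientations are given as [roll, pitch, yaw] about the fixed x, y, z axes, in that order (R = Rz(yaw) Ry(pitch) Rx(roll)).
In Python, from workcell import env, imaging, finish_job, nets gives the robot as it stands.
- The arm moves only by the shell command python3 -m jog 'ROWS' [FORCE]. ROWS is JSON, one flat list of numbers, 7 for each row, row after row: the shift along the tool's x, y, z in cm, then the turn, a rotation vector about the tool's x, y, z in degrees, then the opening, from -1 (shut) to 1 (fully open). In form: [tx, ty, tz, wx, wy, wz, jaw, tx, ty, tz, wx, wy, wz, jaw, ...]. A call has exactly 8 rows; each row shifts and turns the commanded pose from where the row before left it, along the tool's axes as they then stand; what a row does not reach is not made up. A row lasts 1/8 s, in which the tool goes at most 62.5 mm and 10.7 degrees, less where a joint would pass 70% of its speed; a pose out of reach is approached as far as the arm can. A call is refused whole if a number of a shift passes 6.25 or a number of a turn 10.7, either way. A call with a gripper value outside its range is refused whole. The fingers move at their own pace and stop on an object; FORCE is the grip in N (left out, the last holds). Time passes only in rows, so rows that do not move let the fingers close, or fill a call up. It gives the time, the measured TCP pose, the force, the opening and the grip force at its end, in the units of the state.
- env.get_obs(): the state, without advancing time (a new reading comes with each control period).
- imaging.snapshot(name): name is "side" or "top" or "wrist"; returns a dict with "image" (384x512x3 uint8, red, green, blue), "mtx" (3x3 intrinsics, pixels), "distortion" ([k1, k2, p1, p2, k3] as OpenCV has them; the pictures are not rectified), "origin" and "orientation" of the camera in the world; the wrist camera has in their place "tool_from_camera" (4x4, takes a point from camera to tool coordinates, whose origin is the TCP and whose axes are the flange's). Camera axes: x right, y down, z forward; pixel columns grow to the right and rows downward; lengths in mm; the calibration is good to about 2 mm. A picture is of the moment at which its call begins: read the wrist's pose just before it. There is no depth.
- finish_job(): hands the job in; it is judged then, once.
Trained networks look in the newest picture that a camera, given by its name, has taken for a name from the list of things; names that differ only in an ending like _2 or _b are one class to them, and where a whole thing is asked for, a point or a joint stands for the part that bears it (a point fixed in the world has none). Each returns a list of dicts, best first, with "conf" (0 to 1); they miss things now and then, are a little off and sometimes report something else, mostly with a low value. They report only what shows in the picture. A call takes as long as a camera call. They do not tell look-alikes from the thing itself.
- nets.find_in(camera, thing): "position" ([column, row] in pixels, amid what is visible of it).
- nets.outline_of(camera, thing): "mask" (384x512 bool, what is visible of it) and "position" ([column, row] in pixels, amid what is visible of it).
The state is a dict: "time": time; "joint_positions": joint angles; "qvel": joint speeds; "tau": joint torques, N m; "eef_pos": TCP position; "ee_rot": TCP orientation; "ft_force": force on the tool from outside, world axes, zero at the start; "ft_torque": the same for the moment, N m; "gripper_width": finger opening in mm; "grip_force": force on a finger pad.
Only numpy, scipy, OpenCV 4.12 (cv2) and the standard library are available. Lean on these libraries where they do the work, as an engineer would, in place of code of your own. Each camera call takes 0.05 s, during which the arm holds its last target. There are 200 camera calls.

## Working session

There is one attempt and no reset: what is moved stays moved. The work goes in short steps, Python scripts to look and compute and a shell command to move; the robot and the scene stay as the last step left them, time stands still between calls to the robot, and variables do not carry over. Pictures are saved under pics/ and viewed, at most 10 in all, crops included, and the job is handed in when it is done.

```bash
ls; mkdir -p pics
cat > h.py <<'E'
import numpy as np, cv2
from workcell import env, imaging, finish_job, nets
from scipy.spatial.transform import Rotation as R
def rotm(o):
    o=np.array(o,float)
    if o.shape==(3,3): return o
    if o.shape==(4,): raise Exception('quat %s'%o)
    return R.from_euler('xyz',o).as_matrix()
def pix2plane(s,uv,z):
    uv=np.array(uv,float).reshape(-1,1,2)
    n=cv2.undistortPoints(uv,np.array(s['mtx']),np.array(s['distortion']))[:,0]
    d=np.c_[n,np.ones(len(n))]@rotm(s['orientation']).T
    o=np.array(s['origin'],float)
    t=(z-o[2])/d[:,2]
    return (o+d*t[:,None])[:,:2]
def proj(s,P):
    Rm=rotm(s['orientation']);o=np.array(s['origin'],float)
    c=(np.array(P,float).reshape(-1,3)-o)@Rm
    return cv2.projectPoints(c,np.zeros(3),np.zeros(3),np.array(s['mtx']),np.array(s['distortion']))[0][:,0]
E
python3 - <<'E'
from h import *
ob=env.get_obs();print(ob['time'],ob['eef_pos'],ob['ee_rot'],ob['gripper_width'])
for n in['top','side']:
    s=imaging.snapshot(n);print(n,s['origin'],s['orientation'],s['mtx'])
    cv2.imwrite(f'pics/{n}0.png',cv2.resize(s['image'][:,:,::-1],(800,600)))
    for t in['rack','short_jar','tall_jar','parked_jar','hasp','catch','cup','glass_jar']:
        try:
            for d in nets.find_in(n,t): print(n,t,np.round(d['position'],1),round(d['conf'],2), np.round(pix2plane(s,d['position'],40)[0]))
        except Exception as e: print(t,e)
E
```

```text
pics
0.0 [ 135.92935637 -558.11986928  204.6145978 ] [-3.13980172e+00 -1.95904808e-04  2.38793155e-01] 93.96931391059215
top [ 507.65013072  100.90493874 1303.79871078] [-3.04640942  0.01764814 -1.57545673] [[467.17123169   0.         256.3330922 ]
 [  0.         467.17123169 198.91344753]
 [  0.           0.           1.        ]]
top rack [323.8 180. ] 0.65 [679. -61.]
top rack [136.5 225.3] 0.16 [559. 448.]
top short_jar [301.5 255.4] 0.97 [476.   2.]
top parked_jar [382.3 180.1] 0.7 [ 678. -219.]
top parked_jar [334.  194.7] 0.65 [639. -88.]
top parked_jar [327.3 137.5] 0.61 [796. -73.]
top hasp [375.3 252.8] 0.89 [ 482. -195.]
top catch [325.4 180.5] 0.84 [678. -65.]
top cup [139.7 222.9] 0.94 [565. 439.]
top glass_jar [156.8 189.6] 0.8 [656. 394.]
top glass_jar [320.4 180.6] 0.2 [677. -52.]
side [ 300.71233619 -579.36306973  679.93415012] [-2.22823891e+00  1.92927569e-03 -4.47129665e-01] [[460.76149361   0.         254.175972  ]
 [  0.         460.76149361 196.77037976]
 [  0.           0.           1.        ]]
side rack [289.4 290.2] 0.7 [ 596. -109.]
side short_jar [209.2 273.4] 0.84 [480.  -7.]
side short_jar [289.3 288.5] 0.41 [ 598. -105.]
side tall_jar [195.6 219.2] 0.7 [511. 152.]
side parked_jar [301.3 269. ] 0.96 [642. -72.]
side parked_jar [359.4 314.7] 0.7 [ 678. -212.]
side parked_jar [370.5 246.6] 0.6 [798. -81.]
side hasp [260.6 342.2] 0.74 [ 500. -186.]
side catch [256.3 342.2] 0.3 [ 493. -183.]
side cup [174.7 144. ] 0.58 [566. 471.]
side glass_jar [220.5 142.1] 0.92 [681. 426.]
```

View pics/top0.png

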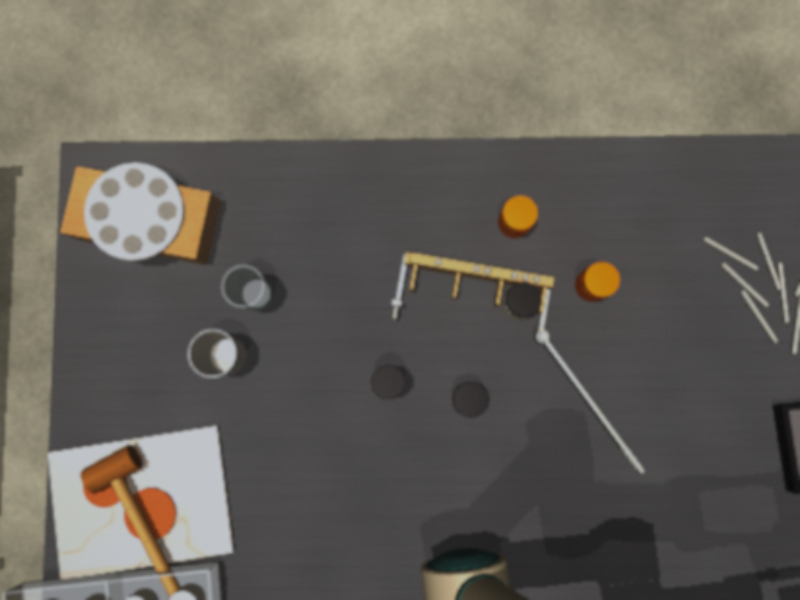

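View pics/side0.png

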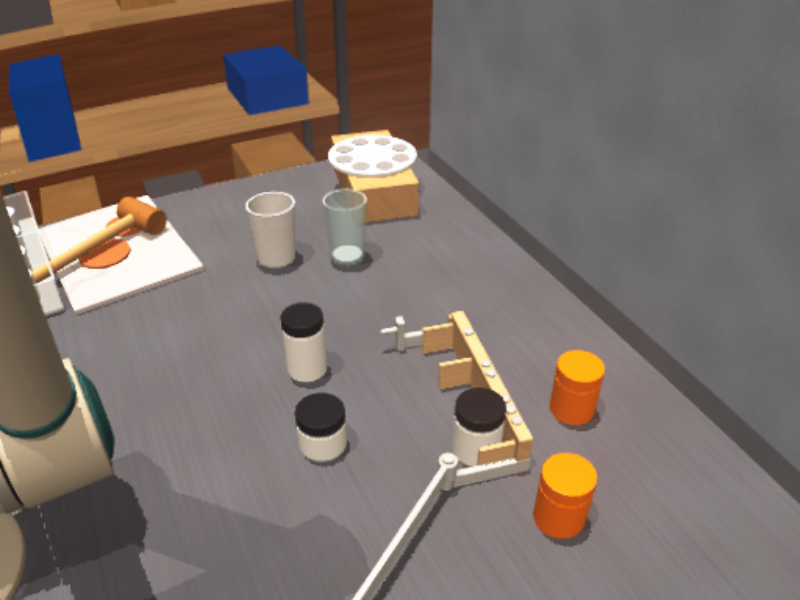

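Jars in the 800x600 top picture: black lids at (389,380), (470,398) and (523,298, in the rack), with orange decoys at (519,215) and (601,280). In the side view the one at (304,343) is the tall jar, (322,428) the short jar, and (479,425) the parked jar in pocket 3. The cup is at (213,353) and the glass jar at (246,287) in the top view. The short jar has to cross in front of the tall one to reach pocket 1 on the left. Next I fit models for exact poses.

```bash
cat >> h.py <<'E'
from scipy.optimize import minimize
def hull(s,P,im):
    q=cv2.convexHull(np.round(proj(s,P)*16).astype(np.int32))
    cv2.fillConvexPoly(im,q,255,cv2.LINE_AA,4)
def cyl(x,y,r,z0,z1):
    a=np.linspace(0,2*np.pi,40,endpoint=False)
    return np.array([[x+r*np.cos(t),y+r*np.sin(t),z] for z in(z0,z1) for t in a])
def box(x0,x1,y0,y1,z0,z1): return np.array([[x,y,z] for x in(x0,x1) for y in(y0,y1) for z in(z0,z1)],float)
def world(p,P):
    c,s=np.cos(p[2]),np.sin(p[2]);P=np.array(P,float).reshape(-1,3).copy()
    P[:,:2]=P[:,:2]@np.array([[c,s],[-s,c]])+p[:2];return P
RB=[box(40,58,-125,125,0,56)]+[box(-4,40,y-3,y+3,0,44) for y in(114,38,-38,-114)]
def iouc(views,solids):
    t=0
    for s,m in views:
        im=np.zeros((384,512),np.uint8)
        for P in solids: hull(s,P,im)
        a=cv2.GaussianBlur(im/255.,(0,0),1.2);b=cv2.GaussianBlur(m.astype(float),(0,0),1.2)
        t+=((a-b)**2).sum()/m.sum()
    return t/len(views)
def fit(f,x0,st):
    x0=np.array(x0,float);st=np.array(st,float)
    for k in range(2):
        S=np.vstack([x0]+[x0+st*e/(k+1) for e in np.eye(len(x0))])
        r=minimize(f,x0,method='Nelder-Mead',options=dict(initial_simplex=S,xatol=.02,fatol=1e-5));x0=r.x
    return r.x,r.fun
def outl(n,t,x,y,z,s):
    u=proj(s,[x,y,z])[0];L=nets.outline_of(n,t)
    L=[d for d in L if np.hypot(*(np.array(d['position'])-u))<25]
    return L[0]['mask'] if L else None
E
cat > m.py <<'E'
from h import *
T=imaging.snapshot('top');S=imaging.snapshot('side')
V={'top':T,'side':S}
hs=cv2.cvtColor(T['image'],cv2.COLOR_RGB2HSV)
m=((hs[...,0]>13)&(hs[...,0]<30)&(hs[...,1]>80)&(hs[...,2]>70));m[:,:240]=0;m[:,365:]=0;m[:150]=0;m[215:]=0
hs2=cv2.cvtColor(S['image'],cv2.COLOR_RGB2HSV)
m2=((hs2[...,0]>13)&(hs2[...,0]<30)&(hs2[...,1]>80)&(hs2[...,2]>70));m2[:,:265]=0;m2[:,340:]=0;m2[:195]=0;m2[305:]=0
e=pix2plane(T,[[259,165],[354,180]],56);print('board',e,m.sum(),m2.sum())
d=e[0]-e[1];yaw=np.arctan2(-d[0],d[1]);c=e.mean(0)-49*np.array([np.cos(yaw),np.sin(yaw)])
for vs in([(T,m)],[(T,m),(S,m2)]):
    p,f=fit(lambda p:iouc(vs,[world(p,b) for b in RB]),[*c,yaw],[8,8,.05]);print('rack',p.round(3),f)
for n,h,r,t in(('short',60,30,(470,398)),('tall',96,28,(389,380)),('parked',78,30,(523,298))):
    g=pix2plane(T,[[t[0]*.64,t[1]*.64]],h)[0];views=[]
    for k,s in V.items():
        mm=None
        for nm in(n+'_jar','parked_jar','short_jar','tall_jar'):
            mm=outl(k,nm,*g,h*.6,s)
            if mm is not None: break
        if mm is not None:
            q,f=fit(lambda q:iouc([(s,mm)],[cyl(*q,r,0,h)]),g,[8,8]);print(n,k,nm,mm.sum(),q.round(1),round(f,3));views.append((s,mm))
    if len(views)==2:print(n,'both',fit(lambda q:iouc(views,[cyl(*q,r,0,h)]),g,[8,8]))
# hasp
tip=pix2plane(T,[[642*.64,471*.64]],46)[0];hi=pix2plane(T,[[542*.64,337*.64]],52)[0];print('tip',tip,'hinge',hi)
print('hinge from rack',world(p,[-45,-122,0]))
for n in('top','side'):
    for t in('cup','glass_jar'):print(n,t,[(np.round(pix2plane(V[n],d['position'],50)[0]),round(d['conf'],2)) for d in nets.find_in(n,t)])
E
python3 m.py
```

```text
board [[ 718.89430689  114.73784004]
 [ 676.18957692 -139.82390695]] 913 1707
rack [ 6.51437e+02 -8.55400e+00 -1.80000e-01] 0.19723552769896402
rack [ 6.51246e+02 -7.09900e+00 -1.83000e-01] 0.4699562377169791
short top short_jar 428 [477.1   6.1] 0.018
short side short_jar 1159 [476.3   6.6] 0.044
short both (array([476.85723   ,   6.28084574]), np.float64(0.03192546326885085))
tall top tall_jar 406 [507.7 144.3] 0.003
tall side tall_jar 1263 [507.1 145.5] 0.017
tall both (array([507.32281547, 144.40545898]), np.float64(0.011840109855727313))
parked top parked_jar 467 [645.2 -85.9] 0.044
parked side parked_jar 1264 [645.1 -81.5] 0.148
parked both (array([645.01475155, -84.96644796]), np.float64(0.10290848190478874))
tip [ 354.68988539 -282.28851306] hinge [ 580.74366362 -119.31918881]
hinge from rack [[ 584.78844564 -118.86904909    0.        ]]
top cup [(array([555., 442.]), 0.64)]
top glass_jar [(array([638., -81.]), 0.71), (array([658., 384.]), 0.66), (array([688., -55.]), 0.64)]
side cup [(array([562., 452.]), 0.95)]
side glass_jar [(array([676., 412.]), 0.62)]
```

```bash
cat > st.py <<'E'
from h import *
p=np.array([651.4,-8.6,-.180])
def st():
    o=env.get_obs();d=np.array(o['eef_pos']);c,s=np.cos(p[2]),np.sin(p[2])
    q=(d[:2]-p[:2])@np.array([[c,-s],[s,c]])
    r=R.from_euler('xyz',o['ee_rot']).as_matrix()
    print('t %.2f rack xy %s z %.1f yaw-rel %.2fdeg tilt %.2f F %s w %.1f g %.1f'%(o['time'],q.round(1),d[2],np.degrees(np.arctan2(r[1,0],r[0,0])-p[2]),np.degrees(np.arccos(-r[2,2])),np.round(o['ft_force'],1),o['gripper_width'],o['grip_force']))
if __name__=='__main__': st()
E
python3 -m jog '[0,0,0,0,0,8,1, 0,0,0,0,0,8,1, 0,0,0,0,0,8,1, 2.1,-5.6,0,0,0,0,1, 2.1,-5.6,0,0,0,0,1, 2.1,-5.6,0,0,0,0,1, 2.1,-5.6,0,0,0,0,1, 2.1,-5.6,0,0,0,0,1]' 10; python3 st.py
```

```text
time: 2.5
eef_pos: [290.2, -300.5, 205.7]
ee_rot: [3.141, -0.001, -0.181]
ft_force: [0.4, -1.3, 0.1]
gripper_width: 93.6
grip_force: 0.0
t 2.50 rack xy [-303.1 -351.8] z 205.7 yaw-rel -0.05deg tilt 0.07 F [ 0.4 -1.3  0.1] w 93.6 g 0.0
```

```bash
python3 -m jog '[2.15,-5.6,0,0,0,0,1, 2.15,-5.6,0,0,0,0,1, 2.15,-5.6,0,0,0,0,1, 2.15,-5.6,0,0,0,0,1, 2.15,-5.6,0,0,0,0,1, 2.15,-5.5,0,0,0,0,1, 0,0,4,0,0,0,1, 0,0,3,0,0,0,1]'; python3 st.py
python3 - <<'E'
from h import *
s=imaging.snapshot('wrist');cv2.imwrite('pics/w1.png',s['image'][:,:,::-1])
print(s['tool_from_camera'])
for t in('short_jar','tall_jar'):
  for d in nets.find_in('wrist',t):print(t,d['position'],d['conf'])
E
```

```text
time: 3.5
eef_pos: [476.5, 5.6, 134.4]
ee_rot: [3.141, 0.0, -0.177]
ft_force: [0.7, -0.5, -0.1]
gripper_width: 94.1
grip_force: 0.0
t 3.50 rack xy [-174.7  -17.3] z 134.4 yaw-rel 0.15deg tilt 0.01 F [ 0.7 -0.5 -0.1] w 94.1 g 0.0
[[-4.10985425e-04 -9.66665066e-01 -2.56043903e-01  7.32587337e+01]
 [ 9.99999916e-01 -3.96491871e-04 -1.08225773e-04  5.87036145e-01]
 [ 3.09874828e-06 -2.56043926e-01  9.66665148e-01 -1.78577337e+02]
 [ 0.00000000e+00  0.00000000e+00  0.00000000e+00  1.00000000e+00]]
short_jar [250.4, 196.2] 0.73
short_jar [442.2, 99.3] 0.62
tall_jar [69.8, 190.9] 0.78
tall_jar [406.7, 57.8] 0.6
```

View pics/w1.png

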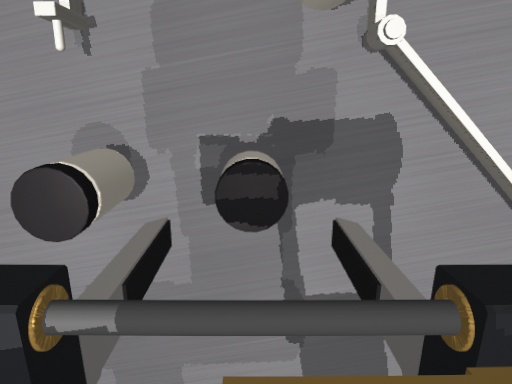

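Wrist view: short jar lid at (251,195), centred between the fingers; tall jar at (55,203); catch pin at (58,35); hinge at (393,28). I'll use these for a precise check while descending.

```bash
cat >> h.py <<'E'
def wcam():
    o=env.get_obs();s=imaging.snapshot('wrist')
    T=np.eye(4);T[:3,:3]=R.from_euler('xyz',o['ee_rot']).as_matrix();T[:3,3]=o['eef_pos']
    C=T@np.array(s['tool_from_camera']);s['origin']=C[:3,3];s['orientation']=C[:3,:3];return s
E
python3 - <<'E'
from h import *
import st
s=wcam();c,n=np.cos(-.18),np.sin(-.18)
for nm,u,z in(('short lid',(251.5,195),60),('hinge top',(394,28),52),('tall lid',(55,202),96),('post top',(45,7),50),('pin tip',(60,48),34)):
    w=pix2plane(s,u,z)[0];print(nm,w.round(1),'rack',((w-st.p[:2])@np.array([[c,-n],[n,c]])).round(1))
E
python3 -m jog '[0,0,3,0,0,0,1, 0,0,3,0,0,0,1, 0,0,3,0,0,0,1, 0,0,2.5,0,0,0,1, 0,0,1.1,0,0,0,1, 0,0,0,0,0,0,0.2, 0,0,0,0,0,0,0, 0,0,0,0,0,0,0]' 10; python3 st.py
```

```text
short lid [475.5   3.8] rack [-175.3  -19.3]
hinge top [ 579.4 -120.9] rack [ -50.8 -123.3]
tall lid [505.2 137. ] rack [-169.9  117. ]
post top [639.7 126.8] rack [-35.7 131.1]
pin tip [614.6 132.9] rack [-61.5 132.6]
time: 4.7
eef_pos: [477.3, 4.3, 10.4]
ee_rot: [-3.142, -0.002, -0.18]
ft_force: [0.4, 0.5, 0.4]
gripper_width: 67.6
grip_force: 0.0
t 4.70 rack xy [-173.6  -18.5] z 10.4 yaw-rel -0.01deg tilt 0.13 F [0.4 0.5 0.4] w 67.6 g 0.0
```

```bash
python3 -m jog '[0,0,0,0,0,0,-0.5, 0,0,0,0,0,0,-0.5, 0,0,0,0,0,0,-0.5, 1,-1,0,0,0,0,-0.5, 1,-1,0,0,0,0,-0.5, 1,-1,0,0,0,0,-0.5, 1,-1,0,0,0,0,-0.5, 1,-1,0,0,0,0,-0.5]' 10; python3 st.py
```

```text
time: 5.7
eef_pos: [530.9, 43.2, 10.0]
ee_rot: [3.137, 0.007, -0.178]
ft_force: [-7.9, -5.1, 12.2]
gripper_width: 60.0
grip_force: 10.0
t 5.70 rack xy [-127.8   29.4] z 10.0 yaw-rel 0.10deg tilt 0.46 F [-7.9 -5.1 12.2] w 60.0 g 10.0
```

```bash
python3 -m jog '[0,0,-0.1,0,0,0,-0.5, 0,0,0,0,0,0,-0.5, 1,-0.7,0,0,0,0,-0.5, 1,-0.7,0,0,0,0,-0.5, 1,-0.7,0,0,0,0,-0.5, 1,-0.7,0,0,0,0,-0.5, 1,-0.7,0,0,0,0,-0.5, 0,0,0,0,0,0,-0.5]' 10; python3 st.py
python3 - <<'E'
from h import *
s=wcam();cv2.imwrite('pics/w2.png',s['image'][:,:,::-1])
E
```

```text
time: 6.7
eef_pos: [591.3, 70.6, 10.4]
ee_rot: [-3.141, -0.001, -0.179]
ft_force: [-0.9, 0.4, -2.7]
gripper_width: 59.6
grip_force: 10.0
t 6.70 rack xy [-73.3  67.1] z 10.4 yaw-rel 0.03deg tilt 0.06 F [-0.9  0.4 -2.7] w 59.6 g 10.0
```

View pics/w2.png

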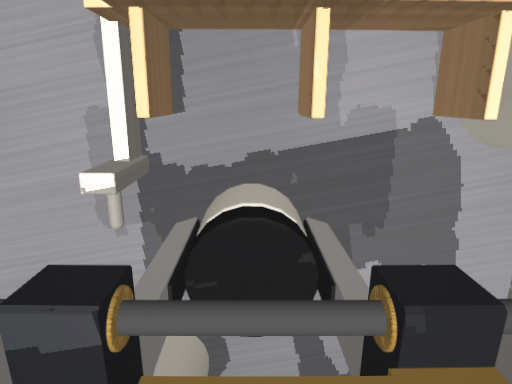

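Close view: the wall front edges are at (142,115), (319,116) and (494,118), with the catch post at (115,175) and the short jar lid at (253,272). These give a sharper rack pose.

```bash
python3 - <<'E'
from h import *
import st
s=wcam();c,n=np.cos(-.18),np.sin(-.18)
M=np.array([[c,-n],[n,c]])
w=pix2plane(s,[(142,115.5),(319,116.5),(494,118)],44)
print(((w-st.p[:2])@M).round(1),'expect -4 at 114,38,-38')
print('lid',((pix2plane(s,(252.5,272),60)-st.p[:2])@M).round(1))
E
python3 st.py
```

```text
[[ -7.1 113.1]
 [ -7.6  36.9]
 [ -7.9 -39.5]] expect -4 at 114,38,-38
lid [[-72.9  65.5]]
t 6.80 rack xy [-75.   66.4] z 10.2 yaw-rel 0.01deg tilt 0.06 F [ 0.3 -0.7 -2.7] w 60.0 g 10.0
```

```bash
sed -i 's/^p=.*/p=np.array([647.7,-9.2,-.175])/' st.py
python3 -m jog '[0,-0.85,0,0,0,0,-0.5, 1,0,0,0,0,0,-0.5, 1,0,0,0,0,0,-0.5, 1,0,0,0,0,0,-0.5, 1,0,0,0,0,0,-0.5, 0.9,0,0,0,0,0,-0.5, 0,0,0,0,0,0,-0.5, 0,0,0,0,0,0,-0.5]' 10; python3 st.py
```

```text
time: 7.8
eef_pos: [639.2, 69.7, 10.2]
ee_rot: [3.141, 0.001, -0.18]
ft_force: [-0.6, -0.9, -3.1]
gripper_width: 59.9
grip_force: 10.0
t 7.80 rack xy [-22.1  76.2] z 10.2 yaw-rel -0.29deg tilt 0.06 F [-0.6 -0.9 -3.1] w 59.9 g 10.0
```

```bash
python3 -m jog '[0,0,0,0,0,0,0.45, 0,0,0,0,0,0,0.45, 0,0,0,0,0,0,0.45, -3,0,0,0,0,0,0.45, -3,0,0,0,0,0,0.45, 0,0,0,0,0,0,-0.36, 0,0,0,0,0,0,-0.36, 0,0,0,0,0,0,-0.36]' ; python3 st.py
```

```text
time: 8.8
eef_pos: [582.4, 80.3, 10.7]
ee_rot: [-3.141, -0.002, -0.18]
ft_force: [0.3, 0.2, 0.5]
gripper_width: 41.6
grip_force: 0.0
t 8.80 rack xy [-79.8  76.7] z 10.7 yaw-rel -0.30deg tilt 0.11 F [0.3 0.2 0.5] w 41.6 g 0.0
```

```bash
python3 -m jog '[0,0,0,0,0,0,-0.36, 0,0,0,0,0,0,-0.36, 1.5,0,0,0,0,0,-0.36, 1,0,0,0,0,0,-0.36, 0.8,0,0,0,0,0,-0.36, 0.8,0,0,0,0,0,-0.36, 0.8,0,0,0,0,0,-0.36, 0.3,0,0,0,0,0,-0.36]' ; python3 st.py
```

```text
time: 9.8
eef_pos: [632.6, 71.0, 10.3]
ee_rot: [3.142, -0.001, -0.18]
ft_force: [-3.0, 1.0, 2.4]
gripper_width: 29.9
grip_force: 2.0
t 9.80 rack xy [-28.8  76.3] z 10.3 yaw-rel -0.29deg tilt 0.03 F [-3.   1.   2.4] w 29.9 g 2.0
```

```bash
python3 -m jog '[0.1,0,0,0,0,0,-0.36, 0.1,0,0,0,0,0,-0.36, 0.1,0,0,0,0,0,-0.36, 0,0,0,0,0,0,-0.36, 0,0,0,0,0,0,-0.36, 0,0,0,0,0,0,-0.36, 0,0,0,0,0,0,-0.36, 0,0,0,0,0,0,-0.36]' ; python3 st.py
python3 - <<'E'
from h import *
s=wcam();cv2.imwrite('pics/w3.png',s['image'][:,:,::-1])
E
```

```text
time: 10.8
eef_pos: [635.0, 70.6, 10.4]
ee_rot: [3.142, -0.0, -0.18]
ft_force: [-0.7, 0.6, -0.5]
gripper_width: 30.1
grip_force: 0.8
t 10.80 rack xy [-26.4  76.3] z 10.4 yaw-rel -0.29deg tilt 0.03 F [-0.7  0.6 -0.5] w 30.1 g 0.8
```

View pics/w3.png

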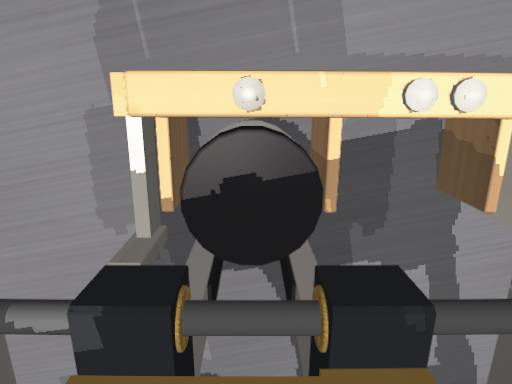

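The short jar (lid at (252,195)) is in the one-stud pocket and centred, just short of the board. I'll push until there is contact.

```bash
python3 -m jog '[0.1,0,0,0,0,0,-0.36, 0.1,0,0,0,0,0,-0.36, 0,0,0,0,0,0,-0.36, 0,0,0,0,0,0,-0.36, 0,0,0,0,0,0,-0.36, 0,0,0,0,0,0,-0.36, 0,0,0,0,0,0,-0.36, 0,0,0,0,0,0,-0.36]' ; python3 st.py
```

```text
time: 11.85
eef_pos: [636.9, 70.3, 10.4]
ee_rot: [3.142, -0.0, -0.18]
ft_force: [-1.3, 1.0, -0.3]
gripper_width: 30.4
grip_force: 0.9
t 11.85 rack xy [-24.5  76.4] z 10.4 yaw-rel -0.29deg tilt 0.01 F [-1.3  1.  -0.3] w 30.4 g 0.9
```

```bash
python3 -m jog '[0.1,0,0,0,0,0,-0.36, 0.1,0,0,0,0,0,-0.36, 0,0,0,0,0,0,-0.36, 0,0,0,0,0,0,-0.36, 0,0,0,0,0,0,-0.36, 0,0,0,0,0,0,-0.36, 0,0,0,0,0,0,-0.36, 0,0,0,0,0,0,-0.36]' ; python3 st.py
```

```text
time: 12.85
eef_pos: [638.6, 69.9, 10.4]
ee_rot: [3.141, 0.0, -0.18]
ft_force: [-2.7, 0.2, 0.9]
gripper_width: 30.2
grip_force: 1.6
t 12.85 rack xy [-22.7  76.3] z 10.4 yaw-rel -0.29deg tilt 0.01 F [-2.7  0.2  0.9] w 30.2 g 1.6
```

```bash
python3 -m jog '[0.1,0,0,0,0,0,-0.36, 0.1,0,0,0,0,0,-0.36, 0.1,0,0,0,0,0,-0.36, 0,0,0,0,0,0,-0.36, 0,0,0,0,0,0,-0.36, 0,0,0,0,0,0,-0.36, 0,0,0,0,0,0,-0.36, 0,0,0,0,0,0,-0.36]' ; python3 st.py
```

```text
time: 13.85
eef_pos: [638.6, 69.9, 10.4]
ee_rot: [3.141, 0.006, -0.18]
ft_force: [-8.3, 1.3, 5.0]
gripper_width: 30.0
grip_force: 4.0
t 13.85 rack xy [-22.7  76.3] z 10.4 yaw-rel -0.29deg tilt 0.34 F [-8.3  1.3  5. ] w 30.0 g 4.0
```

```bash
python3 -m jog '[-3,0,0,0,0,0,-0.36, -3,0,0,0,0,0,-0.36, 0,0,-6,0,0,0,1, 0,0,-6,0,0,0,1, -4,-2.5,-1.5,0,0,0,1, -4,-2.5,0,0,0,0,1, -0.5,0,0,0,0,0,1, 0,0,0,0,0,0,1]' ; python3 st.py
python3 - <<'E'
from h import *
import st
s=wcam();cv2.imwrite('pics/w4.png',s['image'][:,:,::-1])
c,n=np.cos(st.p[2]),np.sin(st.p[2]);M=np.array([[c,-n],[n,c]])
from h import outl
for d in nets.outline_of('wrist','tall_jar'):
    m=d['mask'];g=pix2plane(s,d['position'],60)[0]
    q,f=fit(lambda q:iouc([(s,m)],[cyl(*q,28,0,96)]),g,[8,8]);print(d['conf'],d['position'],((q-st.p[:2])@M).round(1),f)
E
```

```text
time: 14.85
eef_pos: [509.4, 144.4, 146.0]
ee_rot: [-3.141, -0.003, -0.179]
ft_force: [0.2, 0.9, 0.3]
gripper_width: 86.4
grip_force: 0.0
t 14.85 rack xy [-162.9  127.1] z 146.0 yaw-rel -0.25deg tilt 0.19 F [0.2 0.9 0.3] w 86.4 g 0.0
```

View pics/w4.png

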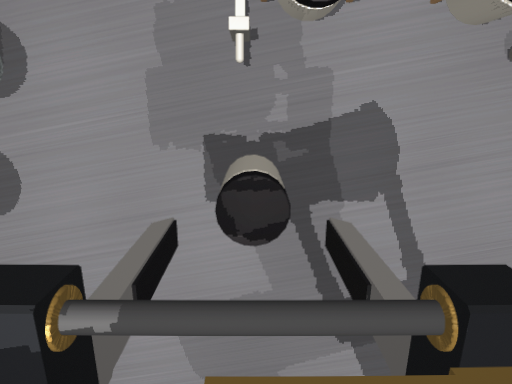

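The tall jar lid is at (253,208), laterally centred between the fingers, so I only need its x.

Run:
```python
from h import *
import st
s=wcam();c,n=np.cos(st.p[2]),np.sin(st.p[2]);M=np.array([[c,-n],[n,c]])
print(((pix2plane(s,(253,208.5),96)-st.p[:2])@M).round(1));st.st()
```

```text
[[-164.9  124.8]]
t 15.00 rack xy [-162.7  126.6] z 145.3 yaw-rel -0.35deg tilt 0.08 F [ 1.  -0.5 -0.3] w 93.5 g 0.0
```

```bash
python3 -m jog '[-0.2,0.1,3,0,0,0,1, 0,0,3,0,0,0,1, 0,0,3,0,0,0,1, 0,0,3,0,0,0,1, 0,0,1.4,0,0,0,1, 0,0,0,0,0,0,0, 0,0,0,0,0,0,-0.5, 0,0,0,0,0,0,-0.5]' 10; python3 st.py
```

```text
time: 16.0
eef_pos: [506.9, 144.0, 12.5]
ee_rot: [-3.141, -0.002, -0.18]
ft_force: [-0.0, -0.3, -0.3]
gripper_width: 67.6
grip_force: 0.0
t 16.00 rack xy [-165.3  126.3] z 12.5 yaw-rel -0.29deg tilt 0.14 F [-0.  -0.3 -0.3] w 67.6 g 0.0
```

```bash
python3 -m jog '[0,0,0,0,0,0,-0.5, 0,0,0,0,0,0,-0.5, 0,0,0,0,0,0,-0.5, 0.3,0.5,0,0,0,0,-0.5, 0.6,1,0,0,0,0,-0.5, 0.6,1.2,0,0,0,0,-0.5, 0.6,1.2,0,0,0,0,-0.5, 0.6,1.2,0,0,0,0,-0.5]' 10; python3 st.py
```

```text
time: 17.0
eef_pos: [523.3, 90.6, 12.2]
ee_rot: [-3.138, 0.0, -0.182]
ft_force: [-2.1, 6.2, 7.8]
gripper_width: 55.7
grip_force: 10.0
t 17.00 rack xy [-139.8   76.7] z 12.2 yaw-rel -0.38deg tilt 0.20 F [-2.1  6.2  7.8] w 55.7 g 10.0
```

```bash
python3 -m jog '[0.95,1.05,-0.05,0,0,0,-0.5, 0.95,1.05,0,0,0,0,-0.5, 0.95,1.05,0,0,0,0,-0.5, 0.95,1.05,0,0,0,0,-0.5, 0.95,1.05,0,0,0,0,-0.5, 0.95,1.05,0,0,0,0,-0.5, 0.95,1.05,0,0,0,0,-0.5, 0,0,0,0,0,0,-0.5]' 10; python3 st.py
```

```text
time: 18.0
eef_pos: [576.0, 3.8, 12.2]
ee_rot: [3.141, -0.001, -0.181]
ft_force: [-1.2, 0.3, 5.2]
gripper_width: 55.4
grip_force: 10.0
t 18.00 rack xy [-72.9   0.4] z 12.2 yaw-rel -0.32deg tilt 0.04 F [-1.2  0.3  5.2] w 55.4 g 10.0
```

```bash
python3 -m jog '[0.9,0,0,0,0,0,-0.5, 0.9,0,0,0,0,0,-0.5, 0.9,0,0,0,0,0,-0.5, 0.9,0,0,0,0,0,-0.5, 0.9,0,0,0,0,0,-0.5, 0.5,0,0,0,0,0,-0.5, 0,0,0,0,0,0,-0.5, 0,0,0,0,0,0,-0.5]' 10; python3 st.py
```

```text
time: 19.0
eef_pos: [622.1, -4.0, 11.8]
ee_rot: [3.141, 0.005, -0.18]
ft_force: [-5.3, 0.7, 7.1]
gripper_width: 55.5
grip_force: 10.0
t 19.00 rack xy [-26.1   0.6] z 11.8 yaw-rel -0.26deg tilt 0.29 F [-5.3  0.7  7.1] w 55.5 g 10.0
```

```bash
python3 -m jog '[0,0,0,0,0,0,0.4, 0,0,0,0,0,0,0.4, 0,0,0,0,0,0,0.4, -3,0,0,0,0,0,0.4, -3,0,0,0,0,0,0.4, 0,0,0,0,0,0,-0.36, 0,0,0,0,0,0,-0.36, 0,0,0,0,0,0,-0.36]' ; python3 st.py
```

```text
time: 20.0
eef_pos: [567.5, 6.1, 12.1]
ee_rot: [3.142, -0.002, -0.18]
ft_force: [1.2, -0.1, -0.5]
gripper_width: 39.3
grip_force: 0.0
t 20.00 rack xy [-81.7   1.1] z 12.1 yaw-rel -0.30deg tilt 0.11 F [ 1.2 -0.1 -0.5] w 39.3 g 0.0
```

```bash
python3 -m jog '[0,0.05,0,0,0,0,-0.36, 0,0,0,0,0,0,-0.36, 1.8,0,0,0,0,0,-0.36, 0.9,0,0,0,0,0,-0.36, 0.7,0,0,0,0,0,-0.36, 0.7,0,0,0,0,0,-0.36, 0.7,0,0,0,0,0,-0.36, 0.6,0,0,0,0,0,-0.36]' ; python3 st.py
```

```text
time: 21.0
eef_pos: [619.3, -3.8, 11.7]
ee_rot: [3.142, -0.0, -0.18]
ft_force: [-1.7, -0.2, 0.1]
gripper_width: 30.0
grip_force: 1.4
t 21.00 rack xy [-28.9   0.3] z 11.7 yaw-rel -0.30deg tilt 0.01 F [-1.7 -0.2  0.1] w 30.0 g 1.4
```

```bash
python3 -m jog '[0.2,0,0,0,0,0,-0.36, 0.2,0,0,0,0,0,-0.36, 0.1,0,0,0,0,0,-0.36, 0.1,0,0,0,0,0,-0.36, 0,0,0,0,0,0,-0.36, 0,0,0,0,0,0,-0.36, 0,0,0,0,0,0,-0.36, 0,0,0,0,0,0,-0.36]' ; python3 st.py
```

```text
time: 22.0
eef_pos: [624.7, -4.8, 12.0]
ee_rot: [3.142, -0.0, -0.18]
ft_force: [-0.8, -0.1, -1.4]
gripper_width: 30.4
grip_force: 0.6
t 22.00 rack xy [-23.4   0.3] z 12.0 yaw-rel -0.29deg tilt 0.02 F [-0.8 -0.1 -1.4] w 30.4 g 0.6
```

```bash
python3 -m jog '[0.1,0,0,0,0,0,-0.36, 0.1,0,0,0,0,0,-0.36, 0.1,0,0,0,0,0,-0.36, 0.1,0,0,0,0,0,-0.36, 0,0,0,0,0,0,-0.36, 0,0,0,0,0,0,-0.36, 0,0,0,0,0,0,-0.36, 0,0,0,0,0,0,-0.36]' ; python3 st.py
```

```text
time: 23.0
eef_pos: [628.7, -5.5, 12.0]
ee_rot: [3.142, -0.0, -0.18]
ft_force: [-1.5, 0.3, -0.6]
gripper_width: 30.0
grip_force: 0.7
t 23.00 rack xy [-19.3   0.3] z 12.0 yaw-rel -0.29deg tilt 0.02 F [-1.5  0.3 -0.6] w 30.0 g 0.7
```

```bash
python3 -m jog '[0.1,0,0,0,0,0,-0.36, 0.1,0,0,0,0,0,-0.36, 0.1,0,0,0,0,0,-0.36, 0,0,0,0,0,0,-0.36, 0,0,0,0,0,0,-0.36, 0,0,0,0,0,0,-0.36, 0,0,0,0,0,0,-0.36, 0,0,0,0,0,0,-0.36]' ; python3 st.py
```

```text
time: 24.0
eef_pos: [629.0, -5.6, 11.9]
ee_rot: [3.141, 0.005, -0.18]
ft_force: [-8.4, 0.6, 4.8]
gripper_width: 30.2
grip_force: 3.4
t 24.00 rack xy [-19.    0.3] z 11.9 yaw-rel -0.29deg tilt 0.27 F [-8.4  0.6  4.8] w 30.2 g 3.4
```

Tall jar is against the board. Now back off, rise, cross over the hasp to its outer side, and compute the sweep.

```bash
python3 -m jog '[-3,0,0,0,0,0,-0.36, -3,0,0,0,0,0,-0.36, 0,0,-6,0,0,0,-1, -0.9,5,-2,0,0,0,-1, -0.9,5,0,0,0,0,-1, -0.9,5,0,0,0,0,-1, -1,5.1,0,0,0,0,-1, -1,5.1,0,0,0,0,-1]'; python3 st.py
python3 - <<'E'
from h import *
import st
T=imaging.snapshot('top');S=imaging.snapshot('side')
cv2.imwrite('pics/s5.png',cv2.resize(S['image'][150:384,130:430,::-1],(750,585)))
c,n=np.cos(st.p[2]),np.sin(st.p[2]);M=np.array([[c,-n],[n,c]])
for k,s in(('top',T),('side',S)):
  for nm,h,r,g in(('short',60,30,(10,76)),('tall',96,28,(12,0)),('parked',78,30,(10,-76))):
    w=world(st.p,[*g,0])[0]
    m=outl(k,nm+'_jar',w[0],w[1],h*.6,s)
    if m is None: print(k,nm,'none');continue
    q,f=fit(lambda q:iouc([(s,m)],[cyl(*q,r,0,h)]),w[:2],[5,5]);print(k,nm,((q-st.p[:2])@M).round(1),'want',g,round(f,3))
H=np.array([-45,-122]);prev=None
for th in np.arange(2.4,-.01,-.08):
    P=H+150*np.array([-np.sin(th),np.cos(th)])+(3.5+8*abs(np.cos(th))+12.5*abs(np.sin(th)))*np.array([-np.cos(th),-np.sin(th)])
    print(round(th,2),P.round(0), None if prev is None else ((P-prev)*[.1,-.1]).round(2));prev=P
E
```

```text
time: 25.0
eef_pos: [482.0, -237.4, 92.7]
ee_rot: [3.14, -0.004, -0.18]
ft_force: [1.7, 0.1, 0.8]
gripper_width: 0.7
grip_force: 0.0
t 25.00 rack xy [-123.5 -253.6] z 92.7 yaw-rel -0.29deg tilt 0.26 F [1.7 0.1 0.8] w 0.7 g 0.0
top short [15.  76.5] want (10, 76) 0.022
top tall [14.   0.4] want (12, 0) 0.004
top parked [ 10.8 -75.4] want (10, -76) 0.018
side short none
side tall [56.6 56.2] want (12, 0) 4.482
side parked [ 11.4 -73.9] want (10, -76) 0.4
2.4 [-133. -245.] None
2.32 [-143. -237.] [-0.93 -0.72]
2.24 [-151. -229.] [-0.88 -0.8 ]
2.16 [-160. -221.] [-0.82 -0.88]
2.08 [-167. -211.] [-0.75 -0.95]
2.0 [-174. -201.] [-0.68 -1.01]
1.92 [-180. -190.] [-0.6  -1.07]
1.84 [-185. -179.] [-0.51 -1.13]
1.76 [-189. -167.] [-0.42 -1.18]
1.68 [-192. -155.] [-0.32 -1.21]
1.6 [-194. -143.] [-0.22 -1.24]
1.52 [-196. -131.] [-0.12 -1.18]
1.44 [-196. -119.] [-0.03 -1.15]
1.36 [-195. -108.] [ 0.06 -1.16]
1.28 [-194.  -96.] [ 0.15 -1.16]
1.2 [-191.  -84.] [ 0.25 -1.15]
1.12 [-188.  -73.] [ 0.34 -1.14]
1.04 [-184.  -62.] [ 0.43 -1.12]
0.96 [-178.  -51.] [ 0.52 -1.09]
0.88 [-172.  -40.] [ 0.62 -1.05]
0.8 [-165.  -30.] [ 0.71 -1.  ]
0.72 [-157.  -21.] [ 0.79 -0.95]
0.64 [-149.  -12.] [ 0.87 -0.89]
0.56 [-139.   -4.] [ 0.95 -0.82]
0.48 [-129.    3.] [ 1.02 -0.74]
0.4 [-118.   10.] [ 1.09 -0.65]
0.32 [-106.   16.] [ 1.15 -0.56]
0.24 [-94.  20.] [ 1.2  -0.47]
0.16 [-82.  24.] [ 1.24 -0.36]
0.08 [-69.  27.] [ 1.27 -0.26]
-0.0 [-56.  28.] [ 1.29 -0.15]
```

View pics/s5.png

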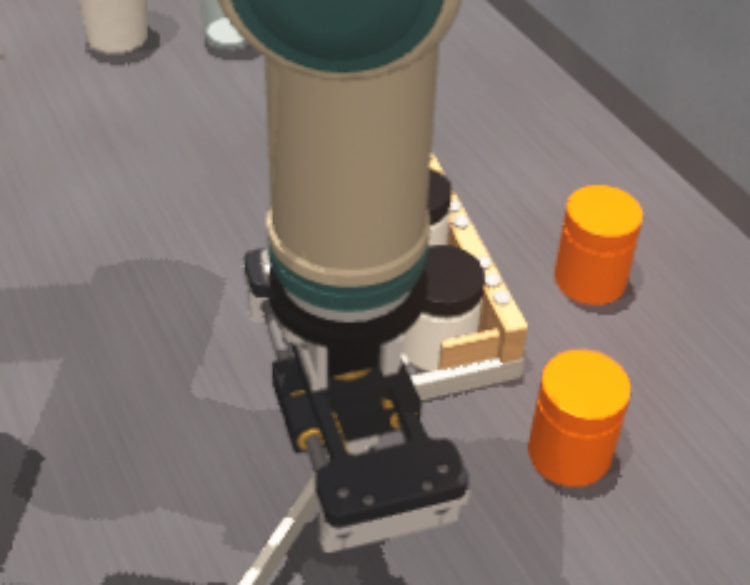

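All three jars are parked: by the top camera, short (15, 76.5), tall (14, 0.4) and parked (10.8, -75.4) mm in the rack frame. The tool is on the hasp's outer side, so I lower and sweep.

```bash
python3 -m jog '[0,0,4,0,0,0,-1, 0,0,3.2,0,0,0,-1, -0.95,-0.85,0,0,0,0,-1, -0.9,-0.75,0,0,0,0,-1, -0.9,-0.8,0,0,0,0,-1, -0.8,-0.9,0,0,0,0,-1, -0.75,-0.95,0,0,0,0,-1, -0.7,-1,0,0,0,0,-1]'; python3 st.py
```

```text
time: 26.4
eef_pos: [441.2, -173.6, 20.3]
ee_rot: [3.141, -0.001, -0.18]
ft_force: [0.7, -0.2, 0.1]
gripper_width: 0.3
grip_force: 0.5
t 26.40 rack xy [-174.8 -197.9] z 20.3 yaw-rel -0.29deg tilt 0.05 F [ 0.7 -0.2  0.1] w 0.3 g 0.5
```

```bash
python3 -m jog '[-0.6,-1.05,0,0,0,0,-1, -0.5,-1.15,0,0,0,0,-1, -0.4,-1.2,0,0,0,0,-1, -0.3,-1.2,0,0,0,0,-1, -0.2,-1.25,0,0,0,0,-1, -0.1,-1.2,0,0,0,0,-1, 0,-1.15,0,0,0,0,-1, 0.05,-1.15,0,0,0,0,-1]'; python3 st.py
```

```text
time: 27.4
eef_pos: [438.1, -77.8, 19.9]
ee_rot: [3.141, 0.0, -0.18]
ft_force: [0.3, -1.2, -0.1]
gripper_width: 0.4
grip_force: 0.6
t 27.40 rack xy [-194.5 -104.1] z 19.9 yaw-rel -0.28deg tilt 0.01 F [ 0.3 -1.2 -0.1] w 0.4 g 0.6
```

```bash
python3 -m jog '[0.15,-1.15,0,0,0,0,-1, 0.25,-1.15,0,0,0,0,-1, 0.35,-1.15,0,0,0,0,-1, 0.45,-1.1,0,0,0,0,-1, 0.5,-1.1,0,0,0,0,-1, 0.6,-1.05,0,0,0,0,-1, 0.7,-1,0,0,0,0,-1, 0.8,-0.95,0,0,0,0,-1]'; python3 st.py
```

```text
time: 28.4
eef_pos: [491.2, 0.3, 19.9]
ee_rot: [3.141, 0.0, -0.18]
ft_force: [-1.1, -1.1, -0.5]
gripper_width: 0.6
grip_force: 0.5
t 28.40 rack xy [-155.8  -17.9] z 19.9 yaw-rel -0.29deg tilt 0.02 F [-1.1 -1.1 -0.5] w 0.6 g 0.5
```

```bash
python3 -m jog '[0.9,-0.9,0,0,0,0,-1, 0.95,-0.8,0,0,0,0,-1, 1,-0.75,0,0,0,0,-1, 1.1,-0.65,0,0,0,0,-1, 1.15,-0.55,0,0,0,0,-1, 1.1,-0.45,0,0,0,0,-1, 1,-0.3,0,0,0,0,-1, 0.8,-0.15,0,0,0,0,-1]'; python3 st.py
```

```text
time: 29.4
eef_pos: [578.2, 30.2, 19.9]
ee_rot: [3.142, 0.0, -0.18]
ft_force: [-0.3, -0.9, 0.1]
gripper_width: 0.7
grip_force: 0.5
t 29.40 rack xy [-75.3  26.7] z 19.9 yaw-rel -0.29deg tilt 0.01 F [-0.3 -0.9  0.1] w 0.7 g 0.5
```

```bash
python3 -m jog '[0.5,-0.1,0,0,0,0,-1, 0.5,0,0,0,0,0,-1, 0.4,0,0,0,0,0,-1, 0.3,0,0,0,0,0,-1, 0.2,0,0,0,0,0,-1, 0.1,0,0,0,0,0,-1, 0,0,0,0,0,0,-1, 0,0,0,0,0,0,-1]'; python3 st.py
```

```text
time: 30.4
eef_pos: [596.5, 27.8, 19.9]
ee_rot: [3.142, 0.002, -0.18]
ft_force: [-3.8, 1.8, 3.0]
gripper_width: 0.5
grip_force: 2.1
t 30.40 rack xy [-56.8  27.5] z 19.9 yaw-rel -0.29deg tilt 0.09 F [-3.8  1.8  3. ] w 0.5 g 2.1
```

```bash
python3 -m jog '[0.1,0,0,0,0,0,-1, 0.1,0,0,0,0,0,-1, 0.1,0,0,0,0,0,-1, 0.1,0,0,0,0,0,-1, 0,0,0,0,0,0,-1, 0,0,0,0,0,0,-1, 0,0,0,0,0,0,-1, 0,0,0,0,0,0,-1]'; python3 st.py
```

```text
time: 31.4
eef_pos: [596.5, 27.8, 19.9]
ee_rot: [3.141, 0.009, -0.18]
ft_force: [-10.8, 3.4, 10.5]
gripper_width: 0.4
grip_force: 5.7
t 31.40 rack xy [-56.9  27.5] z 19.9 yaw-rel -0.29deg tilt 0.53 F [-10.8   3.4  10.5] w 0.4 g 5.7
```

Firm stop at the expected x (-57 against -56.5). I'll back off, rise, and check with a picture.

```bash
python3 -m jog '[-0.5,0,0,0,0,0,-1, -2,0,0,0,0,0,-1, -4,0,0,0,0,0,-1, -4,0,-5,0,0,0,-1, -4,0,-5,0,0,0,-1, -2,0,-4,0,0,0,-1, 0,0,0,0,0,0,-1, 0,0,0,0,0,0,-1]'; python3 st.py
python3 - <<'E'
from h import *
import st
T=imaging.snapshot('top');S=imaging.snapshot('side')
cv2.imwrite('pics/f.png',np.vstack([cv2.resize(T['image'][145:225,232:372,::-1],(500,286)),cv2.resize(S['image'][190:320,200:360,::-1],(500,314))[:310]]))
c,n=np.cos(st.p[2]),np.sin(st.p[2]);M=np.array([[c,-n],[n,c]])
for k,s in(('top',T),('side',S)):
  for nm,h,r,g in(('short',60,30,(10,76)),('tall',96,28,(12,0)),('parked',78,30,(10,-76))):
    w=world(st.p,[*g,0])[0];m=outl(k,nm+'_jar',w[0],w[1],h*.6,s)
    if m is None: print(k,nm,'none');continue
    q,f=fit(lambda q:iouc([(s,m)],[cyl(*q,r,0,h)]),w[:2],[5,5]);print(k,nm,((q-st.p[:2])@M).round(1),'want',g,round(f,3))
E
```

```text
time: 32.4
eef_pos: [442.0, 55.8, 157.3]
ee_rot: [3.141, -0.002, -0.18]
ft_force: [-0.2, -0.2, -0.5]
gripper_width: 0.3
grip_force: 0.0
t 32.40 rack xy [-213.8   28.2] z 157.3 yaw-rel -0.30deg tilt 0.12 F [-0.2 -0.2 -0.5] w 0.3 g 0.0
top short [13.5 76. ] want (10, 76) 0.027
top tall [15.7  1.2] want (12, 0) 0.064
top parked [ 11.  -76.5] want (10, -76) 0.025
side short [12.1 82.8] want (10, 76) 0.605
side tall [14.6  5.8] want (12, 0) 0.254
side parked [ 10. -73.] want (10, -76) 0.145
```

View pics/f.png

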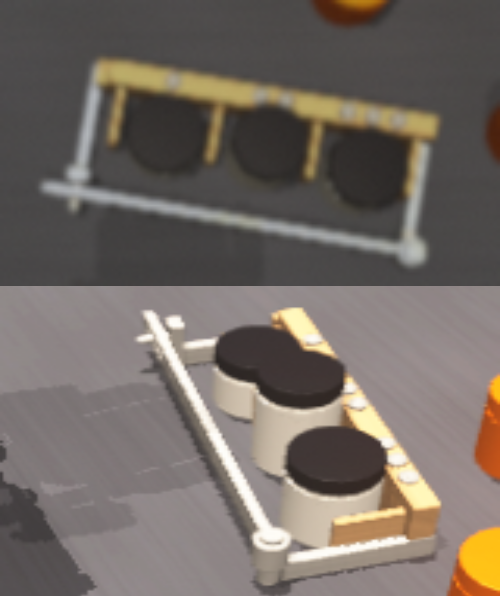

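The picture shows the bar parallel to the board with the catch pin through the slot, and all three jars upright at the back of their pockets.

```bash
python3 -c "
from workcell import finish_job
print(finish_job())"
```

```text
the job is handed in; nothing more can be done
None
```

I handed the job in after about 32 of the 72 s: the short jar is in pocket 1, the tall jar in pocket 2, the parked jar still in pocket 3, and the hasp is shut over the catch; the cup and glass jar were never approached, and no verdict was returned.

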